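Free the rusted lock bolt and draw out the die shuttle

TASK

The rusted slide bolt that locks the aluminium die shuttle in the blue bed has seized: work it free with short back-and-forth strokes until it runs, then pull it fully out, and leave it out. Then draw the shuttle by its orange fin out through the open end of its channel, keeping it level, and lay it flat in the middle of the wooden board without dropping it. Leave the brass die stack, the tub and the red packet where they are.

Things in the scene. Friction and masses are not known exactly. Their poses are not given: they have to be found in the camera images.
- bed: Blue steel shuttle bed, fixed to the bench: base plate 200 x 170 x 12 mm, no fixed part of it higher than 36 mm. Origin on the bench surface; the plate spans x -115..85, y -85..85 mm about it; z up, -x towards the robot. The bolt runs along its x at y = 0; the shuttle's channel runs along its y at x = +45 mm.
- channel_mouth (a point): Middle of the channel's open (-y) end, on its floor 12 mm above the bench: x = +45, y = -80 mm in the bed's frame. The channel runs from here 153 mm to a closed +y end. Inside it is 53 mm wide and 18 mm high, roofed by two steel lips (tops 36 mm above the bench) with an open slot 32 mm wide between them. Axes as the bed's.
- bolt (a joint): Pull-out of the bolt along the bed's -x, m: 0 home, 0.045 fully out; starts near 0.0055. Seized, it moves only between dead stops at 0 and 0.011, at about 9 N; more force is no help. Strokes from stop to stop free it; ones ending 4 mm short do not. After 2 to 5 dead-stopped pulls (hidden), each pushed home again, the next runs on at 5 N; it stays where left. Below 0.018 it locks the shuttle.
- bolt_grip (a point): Centre of the grip of the bolt's rust-brown upright paddle, 62 mm above the bench. The paddle is 12 mm thick along the bed's x (the way the bolt slides), 36 mm wide along the bed's y, its top 84 mm above the bench. It moves with the bolt: at bolt = 0 it is at x = -34, y = 0 mm in the bed's frame. Best pinched from above, fingers closing along the bed's x.
- shuttle: Loose die shuttle, 0.3 to 0.6 kg: aluminium plate 50 (x) by 140 (y) by 16 mm with an upright orange fin in the middle; the bolt's tip stands in a notch in its -x side. Origin: centre of the underside, z up. Starts in the channel at x = 45, y = 0, z = 12 mm in the bed's frame, axes alike, with 1.5 mm play each side and 2 mm above. Comes out only along the bed's -y; clear after 150 mm.
- shuttle_grip (a point): Grip point in the orange fin, 50 mm above the shuttle's underside, above its middle. The fin is 14 mm thick along the shuttle's x and 36 mm wide along its y; its top is 72 mm above the shuttle's underside. Pinch it from above with the fingers closing along the shuttle's x.
- board: The pale wooden board fixed on the bench, 160 mm (its x) by 210 mm (its y), 8 mm thick, where the shuttle is to lie. Origin at the centre of its underside, on the bench.
- die_stack: Bystander: a brass die stack, upright cylinder 58 mm across and 85 mm high, origin at the centre of its underside.
- tub: Bystander: a clear tub with a blue lid, 110 mm across and 75 mm high, origin at the centre of its underside.
- red_packet: Bystander: a red packet, 85 x 120 x 28 mm, lying flat, origin at the centre of its underside.
Things that resemble listed ones, but are neither listed nor needed, are in the scene too. There is more than one size of the shuttle; the job needs the middle-sized.

How it is judged:
By the outcome, as a careful person would: the job done as asked, in the order asked, and still so for the second after the job is handed in, with the robot touching nothing.
It also fails if it takes over 64 s, if anything falls off the work surface, if the arm or the gripper's body presses on something with over 40 N, if the wrist force passes 120 N, or if a joint passes its speed limit or range.

ROBOT

A 6-joint arm with a two-finger parallel gripper is mounted at the origin on the work surface. World frame = base frame: x ahead of the robot, y to its left, z up, the work surface at z = 0. Lengths are in m, angles in degrees, forces in N, time in s.
With the tool pointing down it reaches from about 0.4 to 0.825 m from the base axis. Payload 7 kg.
Tool frame: the origin (TCP) lies midway between the tips of the shut fingers; the grasp point (between the pads) lies 19 mm behind it; z points along the fingers, y is the line along which they close (so a half turn about z gives the same grasp; the last joint's range is limited). The gripper opens to 88 mm and grips with 3 to 60 N. Pads are 19 mm wide; open, the fingers measure 130 mm over their backs; the gripper's body (78 mm by 193 mm) begins 47 mm behind the grasp point.
Start: joints at [16.507, 20.546, 0.682, 0, -70.136, -16.507], TCP at [0.675, -0, 0.227] pointing down, gripper open.
Joint ranges: [-176.03, 176.03], [-82.01, 121.73], [-58.28, 71.71], [-173.87, 95.51], [-174.79, -0.11], [-173.66, 173.66]. Speed limits (degrees/s): [136.94, 136.94, 172.46, 180, 180, 180].

INTERFACE

Orientations are given as [roll, pitch, yaw] about the fixed x, y, z axes, in that order (R = Rz(yaw) Ry(pitch) Rx(roll)).
In Python, from plant import r gives the robot as it stands. The module is installed in compiled form; this text tells all that it offers.
- The arm moves only by the tool play_rows, never from a script. Its argument "rows" is a list of rows, each an object with "slide": the shift along the tool's x, y, z as a fraction of full scale, a list of three; "delta_rot": the turn, a rotation vector about the tool's x, y, z as a fraction of full scale, a list of three; "fingers": the opening, from -1 (shut) to 1 (fully open). In form: [{"slide": [x, y, z], "delta_rot": [rx, ry, rz], "fingers": fingers}, ...]. A call has 1 to 8 rows; each row shifts and turns the commanded pose from where the row before left it, along the tool's axes as they then stand; what a row does not reach is not made up. Full scale, the value 1, is 0.15 m for a shift and 0.08 rad for a turn. A row lasts 1/8 s, in which the tool goes at most 62.5 mm and 10.7 degrees, less where a joint would pass 70% of its speed; a pose out of reach is approached as far as the arm can. A call with a number of a shift or a turn outside -1 to 1 is refused whole. A call with a gripper value outside its range is refused whole. The fingers move at their own pace and stop on an object; "squeeze" is the grip in N (left out, the last holds). Time passes only in rows, so rows that do not move let the fingers close. It gives the time, the measured TCP pose, the force, the opening and the grip force at its end, in the units of the state.
- r.get_state(): the state, without advancing time (a new reading comes with each control period).
- r.capture(name): name is "scene" or "side" or "wrist"; returns a dict with "image" (384x512x3 uint8, blue, green, red), "fx", "fy", "cx", "cy" (pixels), "distortion" ([k1, k2, p1, p2, k3] as OpenCV has them; the pictures are not rectified), "R" (3x3) and "t" (3): a world point X has camera coordinates R X + t; the wrist camera has in their place "T_tool_cam" (4x4, takes a point from camera to tool coordinates, whose origin is the TCP and whose axes are the flange's). Camera axes: x right, y down, z forward; pixel columns grow to the right and rows downward; lengths in m; the calibration is good to about 2 mm. A picture is of the moment at which its call begins: read the wrist's pose just before it. There is no depth.
- r.close_job(): hands the job in; it is judged then, once.
The state is a dict: "time_s": time; "joints": joint angles; "qd": joint speeds; "joint_torque": joint torques, N m; "tcp_pos": TCP position; "eef_rot": TCP orientation; "contact_force": force on the tool from outside, world axes, zero at the start; "moment": the same for the moment, N m; "gripper_width": finger opening in m; "gripper_force": force on a finger pad.
Only numpy, scipy, OpenCV 4.12 (cv2) and the standard library are available. Lean on these libraries where they do the work, as an engineer would, in place of code of your own. Each camera call takes 0.05 s, during which the arm holds its last target. There are 200 camera calls.

## Working session

There is one attempt and no reset: what is moved stays moved. The work goes in short steps, Python scripts to look and compute and a tool call to move; the robot and the scene stay as the last step left them, time stands still between calls to the robot, and variables do not carry over. Pictures are saved under pics/ and viewed, at most 10 in all, crops included, and the job is handed in when it is done.

Besides the shell and the picture viewer there is one more tool, called by a JSON object that holds its "api" and its "payload". play_rows: Moves the arm, as the interface text tells. Shift numbers are shares of 0.15 m and turn numbers shares of 0.08 rad, none past 1 either way. Its arguments: {"type":"object","properties":{"rows":{"type":"array"},"squeeze":{"type":"number"}},"required":["rows"]}

```bash
mkdir -p pics; cat > h.py <<'E'
import numpy as np, cv2, pickle, sys
from plant import r
def cap(n,save):
    s=r.get_state(); c=r.capture(n); cv2.imwrite(f'pics/{save}.png',c['image']); c['s']=s
    pickle.dump(c,open(f'pics/{save}.pkl','wb')); return c
def load(s): return pickle.load(open(f'pics/{s}.pkl','rb'))
def KD(c): return np.array([[c['fx'],0,c['cx']],[0,c['fy'],c['cy']],[0,0,1.]]),np.array(c['distortion'],float)
def RT(c):
    if c.get('R') is not None: return np.array(c['R']),np.array(c['t'])
    from scipy.spatial.transform import Rotation as Ro
    T=np.eye(4);T[:3,:3]=Ro.from_euler('xyz',c['s']['eef_rot'],degrees=True).as_matrix();T[:3,3]=c['s']['tcp_pos']
    M=np.linalg.inv(T@np.array(c['T_tool_cam'])); return M[:3,:3],M[:3,3]
def px2w(c,uv,z):
    K,D=KD(c);R,t=RT(c)
    p=cv2.undistortPoints(np.array(uv,float).reshape(-1,1,2),K,D).reshape(-1,2)
    d=np.c_[p,np.ones(len(p))]@R; o=-R.T@t
    z=np.broadcast_to(z,len(p)); return o+d*((z-o[2])/d[:,2])[:,None]
def w2px(c,X):
    K,D=KD(c);R,t=RT(c)
    return cv2.projectPoints(np.array(X,float).reshape(-1,1,3),cv2.Rodrigues(R)[0],t,K,D)[0].reshape(-1,2)
E
python3 - <<'E'
from h import *
a=cap('scene','scene0');b=cap('side','side0');w=cap('wrist','wrist0')
cv2.imwrite('pics/s0b.png',cv2.resize(a['image'],(800,600)))
cv2.imwrite('pics/d0b.png',cv2.resize(b['image'],(800,600)))
for c in (a,b,w): print(-RT(c)[0].T@RT(c)[1], RT(c)[0][2])
E
```

```text
[ 1.27531344 -0.67548598  0.96831168] [-0.49125225  0.54526027 -0.67923668]
[ 0.54341575 -0.96223548  1.02374518] [ 0.07907593  0.71062528 -0.6991128 ]
[ 0.67518469 -0.08252641  0.38384252] [-0.00157773  0.30474987 -0.95243112]
```

View pics/s0b.png

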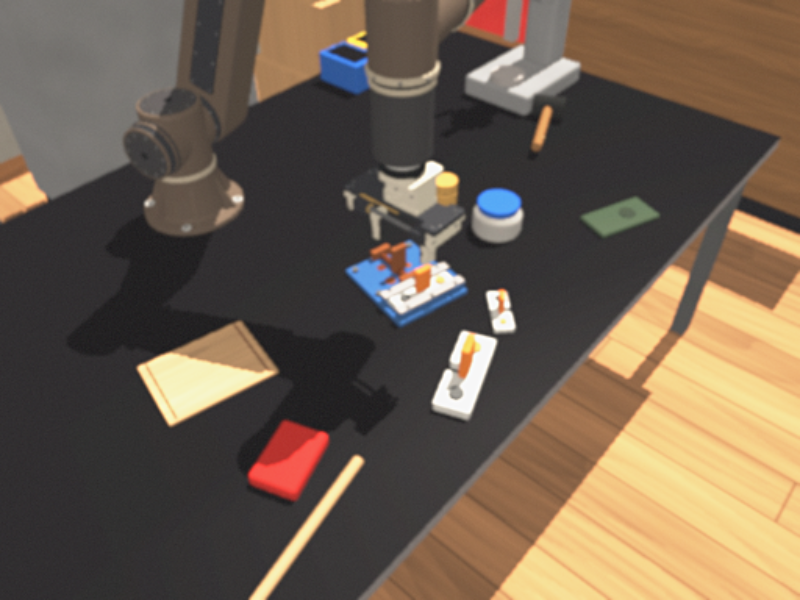

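View pics/d0b.png

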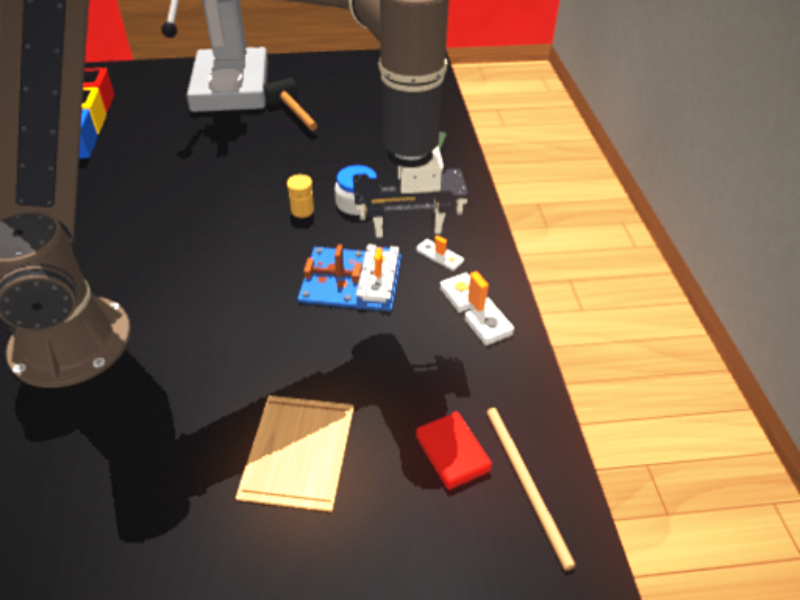

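The scene view (800x600) shows the blue bed at about (405,282), the board at (207,372), the packet at (290,460), the tub at (497,215) and the brass stack at (447,190). In the side view the bed is at (352,277) and the board at (297,452).

Shuttle candidates in the side view are in-bed (378,272), big loose (477,308) and small loose (440,252). The one in the bed's channel is middle-sized and is the one locked by the bolt. I'll confirm it in a crop.

```bash
python3 - <<'E'
from h import *
b=load('side0')['image']; a=load('scene0')['image']
A=cv2.resize(b[145:210,180:270],(800,578),interpolation=cv2.INTER_CUBIC)
cv2.imwrite('pics/c1.png',A)
A=cv2.resize(b[245:335,145:235],(395,395),interpolation=cv2.INTER_CUBIC)
B=cv2.resize(a[145:215,215:305],(400,311),interpolation=cv2.INTER_CUBIC)
C=np.zeros((400,800,3),np.uint8);C[:395,:395]=A;C[:311,400:]=B
cv2.imwrite('pics/c2.png',C)
E
```

```text
(no output)
```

View pics/c1.png

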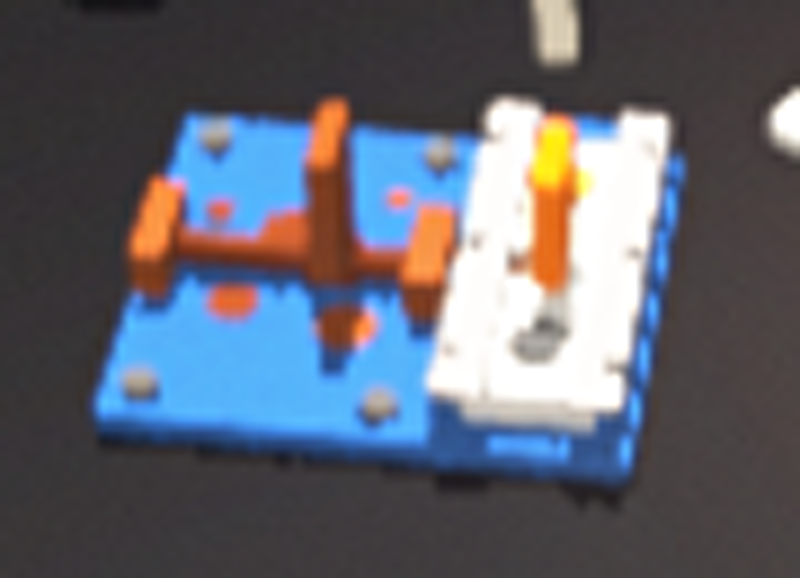

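View pics/c2.png

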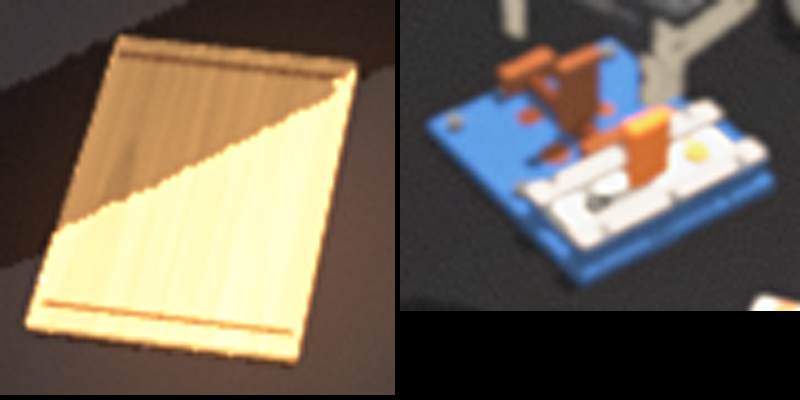

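The crop confirms the middle shuttle is in the channel with its orange fin at (552,200). The paddle is at (330,190), and the plate corners are (185,115), (97,408) and (630,453). The board corners in the second crop are (118,37), (357,65), (298,362) and (25,328).

```bash
python3 - <<'E'
from h import *
np.set_printoptions(precision=4,suppress=True)
c=load('side0')
def f(p,s,o): return (np.array(p,float)+.5)/s-.5+np.array(o)
P=px2w(c,f([(185,115),(97,408),(630,453),(685,158)],800/90,(180,145)),.012)
print('bed',P[:,:2])
L=np.array([(-115,85),(-115,-85),(85,-85),(85,85)])/1000
def fit(L,P):
    l=L-L.mean(0);p=P-P.mean(0)
    th=np.arctan2((l[:,0]*p[:,1]-l[:,1]*p[:,0]).sum(),(l*p).sum());R=np.array([[np.cos(th),-np.sin(th)],[np.sin(th),np.cos(th)]])
    t=P.mean(0)-R@L.mean(0);return th,R,t,P-(L@R.T+t)
th,R,t,e=fit(L,P[:,:2]);print(np.degrees(th),t,e)
print('paddle top mid',px2w(c,f([(333,105),(325,135)],800/90,(180,145)),.084), 'fin top',px2w(c,f([(556,125),(547,170)],800/90,(180,145)),.084))
for n,l in dict(grip0=(-.0395,0),fin=(.045,0),mouth=(.045,-.08)).items(): print(n,R@l+t)
B=px2w(c,f([(118,37),(357,65),(298,362),(25,328)],395/90,(145,245)),.008)
print('board',B[:,:2]);Lb=np.array([(-80,105),(80,105),(80,-105),(-80,-105)])/1000
th2,R2,t2,e2=fit(Lb,B[:,:2]);print(np.degrees(th2),t2,e2)
s=r.get_state();print(s)
print(px2w(c,np.array([(455,450)])*.64,.028), load('wrist0')['T_tool_cam'])
E
```

```text
bed [[0.4926 0.2274]
 [0.4569 0.0646]
 [0.6501 0.0223]
 [0.6884 0.1823]]
-12.760235497675374 [0.5866 0.1208] [[-0.0006 -0.0017]
 [ 0.0012  0.0012]
 [-0.0007  0.0032]
 [ 0.0001 -0.0027]]
paddle top mid [[0.5511 0.1432 0.084 ]
 [0.5474 0.1264 0.084 ]] fin top [[0.6326 0.1238 0.084 ]
 [0.6271 0.0991 0.084 ]]
grip0 [0.5481 0.1296]
fin [0.6305 0.1109]
mouth [0.6129 0.0329]
board [[ 0.401  -0.1818]
 [ 0.5553 -0.2195]
 [ 0.5088 -0.4231]
 [ 0.3526 -0.3864]]
-13.234112909452522 [ 0.4544 -0.3027] [[ 0.0004  0.0004]
 [-0.001  -0.0007]
 [ 0.0005  0.0001]
 [ 0.0001  0.0002]]
{'time_s': 0.15, 'joints': array([ 16.5085,  20.5818,   0.6455,  -0.0146, -70.1369, -16.5051]), 'qd': array([ 0.0301, -0.1273,  0.1226,  0.0107, -0.062 ,  0.0974]), 'joint_torque': array([  0.0001, -58.3275,  29.329 ,   7.0012,   0.0088,  -0.0001]), 'tcp_pos': array([ 0.6746, -0.    ,  0.2258]), 'eef_rot': array([179.9259,  -0.0077, -90.0016]), 'contact_force': array([0.3987, 1.0321, 0.3372]), 'moment': array([ 0.0084, -0.0055, -0.0882]), 'gripper_force': 0.0, 'gripper_width': 0.08781944484003949}
[[ 0.7205 -0.3432  0.028 ]] [[ 0.0012 -0.9524 -0.3049  0.0825]
 [ 1.      0.0012  0.0002 -0.0004]
 [ 0.0002 -0.3049  0.9524 -0.1581]
 [ 0.      0.      0.      1.    ]]
```

```bash
python3 - <<'E'
from h import *
cv2.imwrite('pics/w0b.png',cv2.resize(load('wrist0')['image'],(800,600)))
E
```

```text
(no output)
```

View pics/w0b.png

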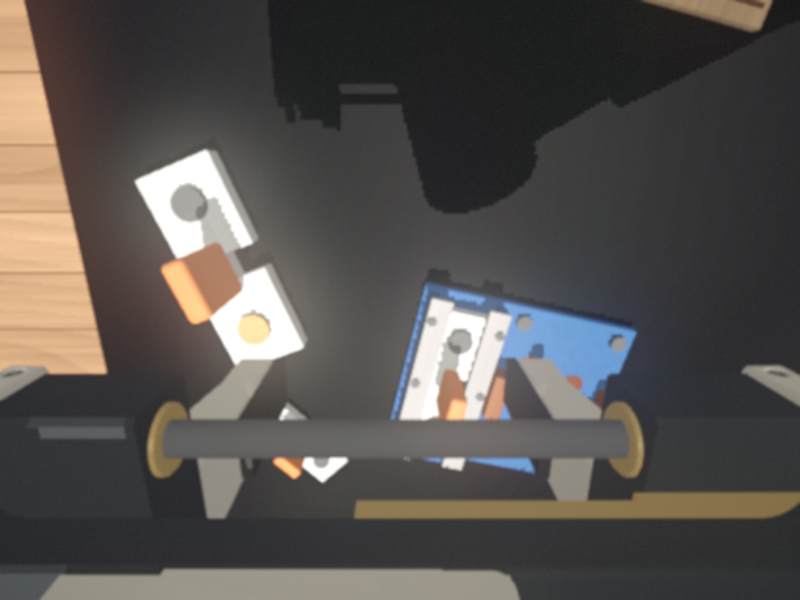

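The wrist view confirms the bed at about (510,370), with the loose shuttles at (220,260) and (310,440). Next I'll move above the paddle.

{"api": "play_rows", "payload": {"rows": [{"slide":[-0.22,0.21,0],"delta_rot":[0,0,0],"fingers":1},{"slide":[-0.22,0.21,0],"delta_rot":[0,0,0],"fingers":1},{"slide":[-0.22,0.21,0],"delta_rot":[0,0,0],"fingers":1},{"slide":[-0.22,0.21,0],"delta_rot":[0,0,0],"fingers":1},{"slide":[0,0,0.2],"delta_rot":[0,0,0.7],"fingers":1},{"slide":[0,0,0.2],"delta_rot":[0,0,0.7],"fingers":1},{"slide":[0,0,0.2],"delta_rot":[0,0,0.7],"fingers":1},{"slide":[0,0,0],"delta_rot":[0,0,0.7],"fingers":1}]}}

```text
time_s: 1.15
tcp_pos: [0.5472, 0.1312, 0.1337]
eef_rot: [179.8, -0.2, -103.0]
contact_force: [-0.0, -0.4, 0.8]
gripper_width: 0.0874
gripper_force: 0.0
```

```bash
python3 - <<'E'
from h import *
s=r.get_state();print(s['tcp_pos'],s['eef_rot'],s['contact_force'])
c=cap('side','side1');w=cap('wrist','w1')
A=cv2.resize(c['image'][120:210,180:270],(400,400),interpolation=cv2.INTER_CUBIC)
B=cv2.resize(w['image'],(400,300))
C=np.zeros((400,800,3),np.uint8);C[:,:400]=A;C[:300,400:]=B
cv2.imwrite('pics/c3.png',C)
E
```

```text
[0.54715387 0.13120776 0.13370731] [ 179.76996108   -0.18449646 -102.95676869] [-0.04730742 -0.36675243  0.75350333]
```

View pics/c3.png

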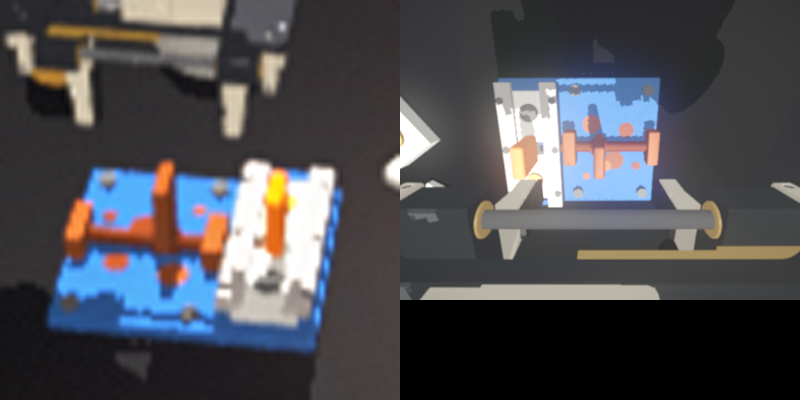

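The wrist inset shows the bed's front edge level, from (497,80) to (658,80), so the yaw is right. The paddle is at (600,157) and the fin at (525,155). I'll compare these with the projected predictions.

```bash
python3 - <<'E'
from h import *
np.set_printoptions(precision=4,suppress=True)
w=load('w1'); u=lambda p:((np.array(p,float)-[400,0])+.5)/(400/512)-.5
print(px2w(w,u([(497,80),(658,80),(651,200)]),.012))
a=np.radians(-12.9);R=np.array([[np.cos(a),-np.sin(a)],[np.sin(a),np.cos(a)]]);t=np.array([.5866,.1208])
for l in [(-.0455,.018),(-.0335,.018),(-.0335,-.018),(-.0455,-.018),(.038,-.018),(.052,-.018),(.038,.018)]:
    q=w2px(w,[[*(R@l+t),.084]])[0]; print(l,(q+.5)*.78125-.5+[400,0])
cv2.imwrite('pics/c4.png',cv2.resize(w['image'][90:280,110:350],(800,633))[:600])
E
```

```text
[[0.6488 0.0221 0.012 ]
 [0.4566 0.0666 0.012 ]
 [0.4904 0.2295 0.012 ]]
(-0.0455, 0.018) [602.7309 179.6878]
(-0.0335, 0.018) [591.2983 179.7205]
(-0.0335, -0.018) [590.9177 146.841 ]
(-0.0455, -0.018) [602.922  146.8089]
(0.038, -0.018) [519.3824 147.0335]
(0.052, -0.018) [505.3798 147.0714]
(0.038, 0.018) [523.1687 179.9072]
```

View pics/c4.png

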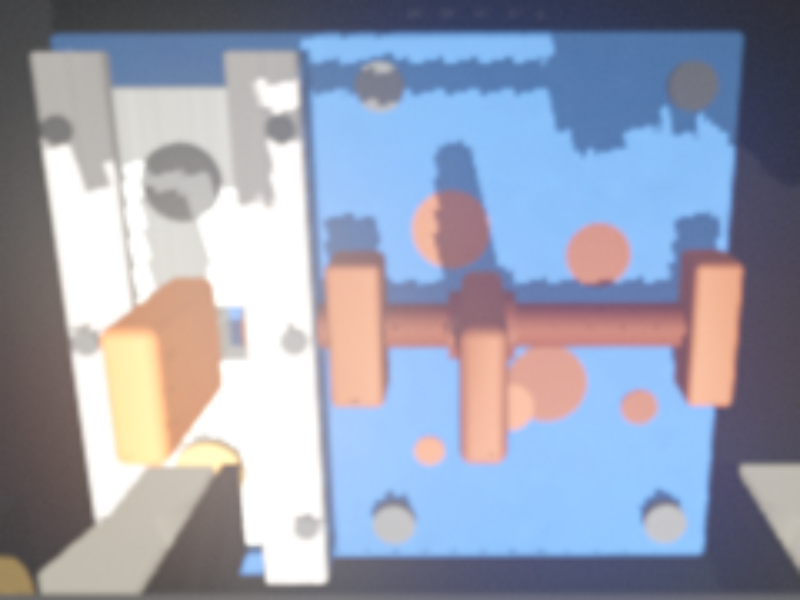

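The paddle sits about 2 mm towards -x of the prediction. I'll descend and pinch.

{"api": "play_rows", "payload": {"rows": [{"slide":[0,0.006,0.2],"delta_rot":[0,0,0],"fingers":1},{"slide":[0,0,0.2],"delta_rot":[0,0,0],"fingers":1},{"slide":[0,0,0.2],"delta_rot":[0,0,0],"fingers":1},{"slide":[0,0,0],"delta_rot":[0,0,0],"fingers":-1},{"slide":[0,0,0],"delta_rot":[0,0,0],"fingers":-1},{"slide":[0,0,0],"delta_rot":[0,0,0],"fingers":-1},{"slide":[0,0,0],"delta_rot":[0,0,0],"fingers":-1}], "squeeze": 30}}

```text
time_s: 2.12
tcp_pos: [0.5487, 0.1325, 0.0477]
eef_rot: [-179.9, 0.1, -102.8]
contact_force: [-0.4, -0.3, 0.8]
gripper_width: 0.0536
gripper_force: 0.0
```

{"api": "play_rows", "payload": {"rows": [{"slide":[0,0,0.025],"delta_rot":[0,0,0],"fingers":-1},{"slide":[0,0,0],"delta_rot":[0,0,0],"fingers":-1},{"slide":[0,0,0],"delta_rot":[0,0,0],"fingers":-1},{"slide":[0,0,0],"delta_rot":[0,0,0],"fingers":-1},{"slide":[0,0,0],"delta_rot":[0,0,0],"fingers":-1},{"slide":[0,0,0],"delta_rot":[0,0,0],"fingers":-1}]}}

```text
time_s: 2.88
tcp_pos: [0.5476, 0.1322, 0.0427]
eef_rot: [180.0, -0.0, -102.8]
contact_force: [-4.5, 2.3, 2.4]
gripper_width: 0.0122
gripper_force: 30.0
```

{"api": "play_rows", "payload": {"rows": [{"slide":[0,0.03,0],"delta_rot":[0,0,0],"fingers":-1},{"slide":[0,0.025,0],"delta_rot":[0,0,0],"fingers":-1},{"slide":[0,0,0],"delta_rot":[0,0,0],"fingers":-1}]}}

```text
time_s: 3.25
tcp_pos: [0.5409, 0.1338, 0.0427]
eef_rot: [-179.9, 0.0, -102.8]
contact_force: [4.0, -2.6, -3.8]
gripper_width: 0.0119
gripper_force: 30.0
```

{"api": "play_rows", "payload": {"rows": [{"slide":[0,0.02,0],"delta_rot":[0,0,0],"fingers":-1},{"slide":[0,0,0],"delta_rot":[0,0,0],"fingers":-1}]}}

```text
time_s: 3.5
tcp_pos: [0.5401, 0.1341, 0.0427]
eef_rot: [-179.8, 0.0, -102.8]
contact_force: [16.8, -8.8, -13.0]
gripper_width: 0.0115
gripper_force: 30.0
```

Out stop reached at 19 N. Now I'll push home.

{"api": "play_rows", "payload": {"rows": [{"slide":[0,-0.05,0],"delta_rot":[0,0,0],"fingers":-1},{"slide":[0,-0.05,0],"delta_rot":[0,0,0],"fingers":-1},{"slide":[0,-0.01,0],"delta_rot":[0,0,0],"fingers":-1},{"slide":[0,0,0],"delta_rot":[0,0,0],"fingers":-1}]}}

```text
time_s: 4.0
tcp_pos: [0.5516, 0.1312, 0.0427]
eef_rot: [179.9, -0.0, -102.9]
contact_force: [-9.5, 5.9, 5.9]
gripper_width: 0.0119
gripper_force: 30.0
```

{"api": "play_rows", "payload": {"rows": [{"slide":[0,-0.015,0],"delta_rot":[0,0,0],"fingers":-1},{"slide":[0,0,0],"delta_rot":[0,0,0],"fingers":-1}]}}

```text
time_s: 4.25
tcp_pos: [0.5517, 0.1311, 0.0427]
eef_rot: [179.7, -0.1, -102.9]
contact_force: [-21.2, 10.6, 14.4]
gripper_width: 0.0119
gripper_force: 30.0
```

Both stops are reached with a command swing of 0.125. Next is pull 2.

{"api": "play_rows", "payload": {"rows": [{"slide":[0,0.045,0],"delta_rot":[0,0,0],"fingers":-1},{"slide":[0,0.045,0],"delta_rot":[0,0,0],"fingers":-1},{"slide":[0,0.035,0],"delta_rot":[0,0,0],"fingers":-1},{"slide":[0,0,0],"delta_rot":[0,0,0],"fingers":-1}]}}

```text
time_s: 4.75
tcp_pos: [0.5399, 0.1341, 0.0427]
eef_rot: [-179.8, 0.0, -102.8]
contact_force: [16.1, -7.7, -12.6]
gripper_width: 0.0119
gripper_force: 30.0
```

Dead-stopped again. I'll push home, then do pull 3.

{"api": "play_rows", "payload": {"rows": [{"slide":[0,-0.045,0],"delta_rot":[0,0,0],"fingers":-1},{"slide":[0,-0.045,0],"delta_rot":[0,0,0],"fingers":-1},{"slide":[0,-0.035,0],"delta_rot":[0,0,0],"fingers":-1},{"slide":[0,0,0],"delta_rot":[0,0,0],"fingers":-1}]}}

```text
time_s: 5.25
tcp_pos: [0.5516, 0.1311, 0.0427]
eef_rot: [179.7, -0.1, -102.9]
contact_force: [-20.9, 10.7, 13.6]
gripper_width: 0.012
gripper_force: 30.0
```

{"api": "play_rows", "payload": {"rows": [{"slide":[0,0.045,0],"delta_rot":[0,0,0],"fingers":-1},{"slide":[0,0.045,0],"delta_rot":[0,0,0],"fingers":-1},{"slide":[0,0.035,0],"delta_rot":[0,0,0],"fingers":-1},{"slide":[0,0,0],"delta_rot":[0,0,0],"fingers":-1}]}}

```text
time_s: 5.75
tcp_pos: [0.5371, 0.1346, 0.0427]
eef_rot: [-180.0, -0.0, -102.8]
contact_force: [1.0, -0.3, -3.5]
gripper_width: 0.0119
gripper_force: 30.0
```

It's running free, already past 0.011. I'll pull it fully out.

{"api": "play_rows", "payload": {"rows": [{"slide":[0,0.07,0],"delta_rot":[0,0,0],"fingers":-1},{"slide":[0,0.07,0],"delta_rot":[0,0,0],"fingers":-1},{"slide":[0,0.065,0],"delta_rot":[0,0,0],"fingers":-1},{"slide":[0,0.01,0],"delta_rot":[0,0,0],"fingers":-1},{"slide":[0,0,0],"delta_rot":[0,0,0],"fingers":-1}]}}

```text
time_s: 6.38
tcp_pos: [0.5075, 0.1416, 0.0427]
eef_rot: [-179.9, 0.0, -102.8]
contact_force: [12.4, -5.6, -11.2]
gripper_width: 0.0122
gripper_force: 30.0
```

The bolt is fully out (45.3 mm of travel, at its stop). I'll release, lift and go over to the fin.

{"api": "play_rows", "payload": {"rows": [{"slide":[0,-0.012,0],"delta_rot":[0,0,0],"fingers":-1},{"slide":[0,0,0],"delta_rot":[0,0,0],"fingers":1},{"slide":[0,0,0],"delta_rot":[0,0,0],"fingers":1},{"slide":[0,0,0],"delta_rot":[0,0,0],"fingers":1},{"slide":[0,0,0],"delta_rot":[0,0,0],"fingers":1},{"slide":[0,0,-0.2],"delta_rot":[0,0,0],"fingers":1},{"slide":[0,0,-0.2],"delta_rot":[0,0,0],"fingers":1},{"slide":[0,0,-0.2],"delta_rot":[0,0,0],"fingers":1}]}}

```text
time_s: 7.38
tcp_pos: [0.5073, 0.1414, 0.1337]
eef_rot: [180.0, -0.0, -102.8]
contact_force: [-0.3, 0.2, -0.5]
gripper_width: 0.0763
gripper_force: 0.0
```

{"api": "play_rows", "payload": {"rows": [{"slide":[0,-0.2,0],"delta_rot":[0,0,0.05],"fingers":1},{"slide":[0,-0.2,0],"delta_rot":[0,0,0.02],"fingers":1},{"slide":[0,-0.2,0],"delta_rot":[0,0,0],"fingers":1},{"slide":[0,-0.2,0],"delta_rot":[0,0,0],"fingers":1},{"slide":[0,0,0],"delta_rot":[0,0,0],"fingers":1},{"slide":[0,0,0],"delta_rot":[0,0,0],"fingers":1}]}}

```text
time_s: 8.12
tcp_pos: [0.6237, 0.1142, 0.1324]
eef_rot: [179.9, -0.0, -103.2]
contact_force: [-0.4, -0.5, -0.1]
gripper_width: 0.0874
gripper_force: 0.0
```

```bash
python3 - <<'E'
from h import *
s=r.get_state();print(s['tcp_pos'],s['eef_rot'])
w=cap('wrist','w2');c=cap('side','side2')
C=np.zeros((600,800,3),np.uint8);C[:600,:500]=cv2.resize(w['image'][90:300,130:305],(500,600));C[:300,500:]=cv2.resize(c['image'][140:230,180:270],(300,300))
cv2.imwrite('pics/c5.png',C)
a=np.radians(-13.1);R=np.array([[np.cos(a),-np.sin(a)],[np.sin(a),np.cos(a)]]);t=np.array(s['tcp_pos'][:2])
for l in [(-7,-18),(7,-18),(7,18),(-7,18)]:
    q=w2px(w,[[*(R@(np.array(l)/1000)+t),.084]])[0]; print(l,(q-[130,90]+.5)*600/210)
E
```

```text
[0.62371264 0.11420831 0.13237694] [ 1.79947350e+02 -2.62898435e-02 -1.03174492e+02]
(-7, -18) [378.52255738 290.74691879]
(7, -18) [326.82767309 290.76498305]
(7, 18) [328.06460343 411.5481501 ]
(-7, 18) [377.2637842  411.52609511]
```

View pics/c5.png

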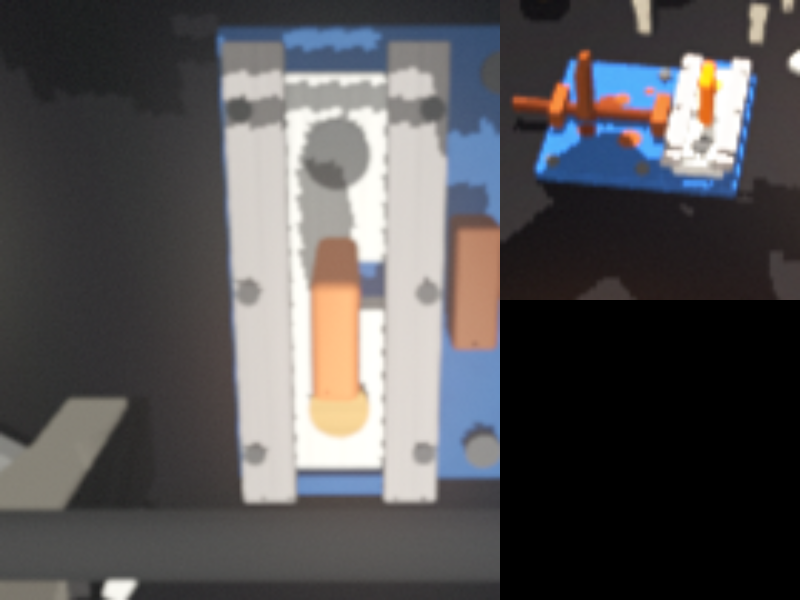

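The bolt is out. The fin top centre is at (335,340) against a predicted (353,351), so I need +5 mm along bed x and -3 mm along bed y. I'll correct, descend and pinch.

{"api": "play_rows", "payload": {"rows": [{"slide":[0.02,-0.031,0],"delta_rot":[0,0,0],"fingers":1},{"slide":[0,0,0.2],"delta_rot":[0,0,0],"fingers":1},{"slide":[0,0,0.2],"delta_rot":[0,0,0],"fingers":1},{"slide":[0,0,0.19],"delta_rot":[0,0,0],"fingers":1},{"slide":[0,0,0],"delta_rot":[0,0,0],"fingers":1},{"slide":[0,0,0],"delta_rot":[0,0,0],"fingers":-1},{"slide":[0,0,0],"delta_rot":[0,0,0],"fingers":-1},{"slide":[0,0,0],"delta_rot":[0,0,0],"fingers":-1}], "squeeze": 45}}

```text
time_s: 9.22
tcp_pos: [0.6287, 0.1106, 0.0455]
eef_rot: [-179.9, 0.1, -103.1]
contact_force: [0.0, -0.4, -0.1]
gripper_width: 0.063
gripper_force: 0.0
```

{"api": "play_rows", "payload": {"rows": [{"slide":[0,0,0],"delta_rot":[0,0,0],"fingers":-1},{"slide":[0,0,0],"delta_rot":[0,0,0],"fingers":-1},{"slide":[0,0,0],"delta_rot":[0,0,0],"fingers":-1},{"slide":[0,0,0],"delta_rot":[0,0,0],"fingers":-1},{"slide":[0,0,0],"delta_rot":[0,0,0],"fingers":-1}]}}

```text
time_s: 9.85
tcp_pos: [0.6281, 0.1104, 0.0442]
eef_rot: [180.0, -0.0, -103.2]
contact_force: [3.3, 0.3, -2.4]
gripper_width: 0.014
gripper_force: 45.0
```

{"api": "play_rows", "payload": {"rows": [{"slide":[0,0,-0.006],"delta_rot":[0,0,0],"fingers":-1},{"slide":[0.07,0,0],"delta_rot":[0,0,0],"fingers":-1},{"slide":[0.1,0,0],"delta_rot":[0,0,0],"fingers":-1},{"slide":[0.1,0,0],"delta_rot":[0,0,0],"fingers":-1},{"slide":[0,0,0],"delta_rot":[0,0,0],"fingers":-1}]}}

```text
time_s: 10.48
tcp_pos: [0.6183, 0.0691, 0.0452]
eef_rot: [180.0, -0.0, -103.3]
contact_force: [0.4, -0.2, -2.9]
gripper_width: 0.0137
gripper_force: 45.0
```

{"api": "play_rows", "payload": {"rows": [{"slide":[0.1,0,0],"delta_rot":[0,0,0],"fingers":-1},{"slide":[0.1,0,0],"delta_rot":[0,0,0],"fingers":-1},{"slide":[0.1,0,0],"delta_rot":[0,0,0],"fingers":-1},{"slide":[0.1,0,0],"delta_rot":[0,0,0],"fingers":-1},{"slide":[0.1,0,0],"delta_rot":[0,0,0],"fingers":-1},{"slide":[0,0,0],"delta_rot":[0,0,0],"fingers":-1}]}}

```text
time_s: 11.22
tcp_pos: [0.6014, -0.0035, 0.0452]
eef_rot: [180.0, -0.0, -103.2]
contact_force: [-0.2, -0.1, -3.4]
gripper_width: 0.0136
gripper_force: 45.0
```

{"api": "play_rows", "payload": {"rows": [{"slide":[0.1,0,0],"delta_rot":[0,0,0],"fingers":-1},{"slide":[0.1,0,0],"delta_rot":[0,0,0],"fingers":-1},{"slide":[0.1,0,0],"delta_rot":[0,0,0],"fingers":-1},{"slide":[0,0,0],"delta_rot":[0,0,0],"fingers":-1},{"slide":[0,0,0],"delta_rot":[0,0,0],"fingers":-1}]}}

```text
time_s: 11.85
tcp_pos: [0.5918, -0.0462, 0.0453]
eef_rot: [-180.0, 0.0, -103.2]
contact_force: [-0.5, 0.5, -2.9]
gripper_width: 0.0138
gripper_force: 45.0
```

It's clear after 161 mm. I'll lift and carry it to the board.

{"api": "play_rows", "payload": {"rows": [{"slide":[0,0,-0.1],"delta_rot":[0,0,0],"fingers":-1},{"slide":[0,0,-0.1],"delta_rot":[0,0,0],"fingers":-1},{"slide":[0.1,0.025,0],"delta_rot":[0,0,0],"fingers":-1},{"slide":[0.18,0.05,0],"delta_rot":[0,0,0],"fingers":-1},{"slide":[0.18,0.05,0],"delta_rot":[0,0,0],"fingers":-1},{"slide":[0.18,0.05,0],"delta_rot":[0,0,0],"fingers":-1},{"slide":[0.18,0.05,0],"delta_rot":[0,0,0],"fingers":-1},{"slide":[0.18,0.05,0],"delta_rot":[0,0,0],"fingers":-1}]}}

```text
time_s: 12.85
tcp_pos: [0.5163, -0.1837, 0.0755]
eef_rot: [-180.0, 0.0, -103.2]
contact_force: [1.1, -0.0, -3.0]
gripper_width: 0.0137
gripper_force: 45.0
```

{"api": "play_rows", "payload": {"rows": [{"slide":[0.18,0.05,0],"delta_rot":[0,0,0],"fingers":-1},{"slide":[0.18,0.05,0],"delta_rot":[0,0,0],"fingers":-1},{"slide":[0.18,0.05,0],"delta_rot":[0,0,0],"fingers":-1},{"slide":[0.18,0.05,0],"delta_rot":[0,0,0],"fingers":-1},{"slide":[0.1,0.03,0],"delta_rot":[0,0,0],"fingers":-1},{"slide":[0,0,0],"delta_rot":[0,0,0],"fingers":-1},{"slide":[0,0,0],"delta_rot":[0,0,0],"fingers":-1}]}}

```text
time_s: 13.72
tcp_pos: [0.4559, -0.2944, 0.0754]
eef_rot: [-180.0, 0.0, -103.2]
contact_force: [0.5, 0.1, -3.5]
gripper_width: 0.0137
gripper_force: 45.0
```

```bash
python3 - <<'E'
from h import *
s=r.get_state();print(s['tcp_pos'],s['eef_rot'],s['contact_force'])
w=cap('wrist','w3');c=cap('side','side3');a=cap('scene','scene3')
C=np.zeros((600,800,3),np.uint8);C[:300,:400]=cv2.resize(w['image'],(400,300));C[:400,400:]=cv2.resize(c['image'][220:340,140:260],(400,400))
C[300:600,:400]=cv2.resize(a['image'][180:300,70:230],(400,300))
cv2.imwrite('pics/c6.png',C)
E
```

```text
[ 0.45591602 -0.29436059  0.07535073] [-1.79981485e+02  2.71877100e-03 -1.03157950e+02] [ 0.47848782  0.091198   -3.48378653]
```

View pics/c6.png

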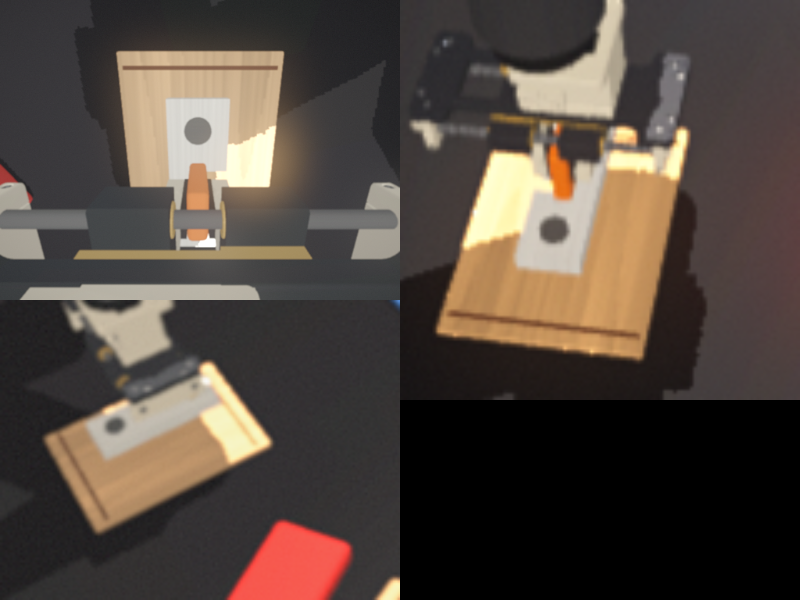

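The shuttle is held level above the board, and its front edge is parallel to the board's. The board's front corners in the wrist inset are (116,52) and (283,52), and the shuttle's are (166,99) and (229,99). I'll cross-check the board centre.

```bash
python3 - <<'E'
from h import *
w=load('w3'); f=lambda p:(np.array(p,float)+.5)/.78125-.5
B=px2w(w,f([(116,52),(283,52)]),.008)[:,:2];S=px2w(w,f([(166,99),(229,99)]),.0435+.016)[:,:2]
print(B,S)
for Q,h in((B,.105),(S,.07)):
    d=(Q[0]-Q[1]);L=np.linalg.norm(d);d/=L;n=np.array([-d[1],d[0]]);print(L,np.degrees(np.arctan2(d[1],d[0])),Q.mean(0)+n*h)
E
```

```text
[[ 0.50659899 -0.41768659]
 [ 0.35250283 -0.38184534]] [[ 0.46418893 -0.3672393 ]
 [ 0.41649069 -0.35614914]]
0.1582094192788331 -13.093634180059482 [ 0.45333793 -0.29749585]
0.04897054096256344 -13.089096900483783 [ 0.45619242 -0.29351288]
```

{"api": "play_rows", "payload": {"rows": [{"slide":[0.042,0.004,0],"delta_rot":[0,0,0],"fingers":-1},{"slide":[0,0,0.08],"delta_rot":[0,0,0],"fingers":-1},{"slide":[0,0,0.08],"delta_rot":[0,0,0],"fingers":-1},{"slide":[0,0,0.05],"delta_rot":[0,0,0],"fingers":-1},{"slide":[0,0,0.01],"delta_rot":[0,0,0],"fingers":-1},{"slide":[0,0,0],"delta_rot":[0,0,0],"fingers":-1},{"slide":[0,0,0],"delta_rot":[0,0,0],"fingers":-1}]}}

```text
time_s: 14.75
tcp_pos: [0.454, -0.3006, 0.0425]
eef_rot: [-180.0, -0.0, -103.1]
contact_force: [0.4, -0.3, -2.1]
gripper_width: 0.0137
gripper_force: 45.0
```

{"api": "play_rows", "payload": {"rows": [{"slide":[0,0,0.008],"delta_rot":[0,0,0],"fingers":-1},{"slide":[0,0,0.006],"delta_rot":[0,0,0],"fingers":-1},{"slide":[0,0,0],"delta_rot":[0,0,0],"fingers":-1},{"slide":[0,0,0],"delta_rot":[0,0,0],"fingers":-1}]}}

```text
time_s: 15.25
tcp_pos: [0.4538, -0.3005, 0.0402]
eef_rot: [-180.0, -0.0, -103.2]
contact_force: [0.2, 0.6, -3.1]
gripper_width: 0.0138
gripper_force: 45.0
```

{"api": "play_rows", "payload": {"rows": [{"slide":[0,0,0.006],"delta_rot":[0,0,0],"fingers":-1},{"slide":[0,0,0],"delta_rot":[0,0,0],"fingers":-1},{"slide":[0,0,0],"delta_rot":[0,0,0],"fingers":-1}]}}

```text
time_s: 15.62
tcp_pos: [0.4538, -0.3006, 0.0401]
eef_rot: [-180.0, -0.0, -103.1]
contact_force: [-2.5, 2.6, 6.6]
gripper_width: 0.0135
gripper_force: 45.0
```

The upward contact force shows it's seated. I'll release and lift straight up.

{"api": "play_rows", "payload": {"rows": [{"slide":[0,0,-0.004],"delta_rot":[0,0,0],"fingers":-1},{"slide":[0,0,0],"delta_rot":[0,0,0],"fingers":1},{"slide":[0,0,0],"delta_rot":[0,0,0],"fingers":1},{"slide":[0,0,0],"delta_rot":[0,0,0],"fingers":1},{"slide":[0,0,0],"delta_rot":[0,0,0],"fingers":1},{"slide":[0,0,0],"delta_rot":[0,0,0],"fingers":1}]}}

```text
time_s: 16.38
tcp_pos: [0.4537, -0.3005, 0.0398]
eef_rot: [180.0, 0.0, -103.2]
contact_force: [-0.5, 0.2, -0.2]
gripper_width: 0.0584
gripper_force: 0.0
```

{"api": "play_rows", "payload": {"rows": [{"slide":[0,0,-0.2],"delta_rot":[0,0,0],"fingers":1},{"slide":[0,0,-0.2],"delta_rot":[0,0,0],"fingers":1},{"slide":[0,0,-0.2],"delta_rot":[0,0,0],"fingers":1},{"slide":[0,0,-0.2],"delta_rot":[0,0,0],"fingers":1},{"slide":[0,0,-0.2],"delta_rot":[0,0,0],"fingers":1},{"slide":[0,0,0],"delta_rot":[0,0,0],"fingers":1}]}}

```text
time_s: 17.12
tcp_pos: [0.4551, -0.3011, 0.1924]
eef_rot: [-179.7, -0.0, -103.1]
contact_force: [0.3, -0.6, -0.5]
gripper_width: 0.0877
gripper_force: 0.0
```

```bash
python3 - <<'E'
from h import *
c=cap('side','side4')
cv2.imwrite('pics/c7.png',cv2.resize(c['image'][130:350,100:393],(800,600)))
E
```

```text
(no output)
```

View pics/c7.png

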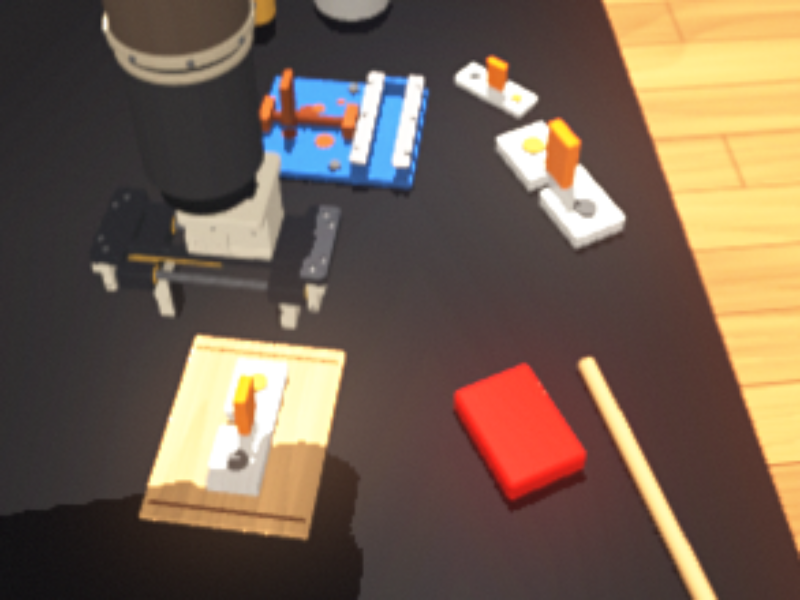

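The shuttle lies flat and centred on the board at (247,428), the bolt is out at (288,105), and the bystanders in view haven't moved. I'll hand in the job.

```bash
python3 -c "
from plant import r
print(r.close_job())"
```

```text
the job is handed in; nothing more can be done
None
```

I worked the bolt free and left it fully out; the middle-sized shuttle lies flat within a few mm of the board's centre, and the job was handed in at about 17 s of robot time (verdict not shown).

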